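# Lock the portafilter and hold the espresso lever at the pre-infusion marker

### The job

Get the lever espresso machine ready for a shot: swing the portafilter handle from the left until it stops, locked straight ahead of the machine. Only then pull the spring lever out and down until its pointer lines up with the marker clip on the arc, and keep it there: finish while still holding the lever against its spring, with the pointer at the marker. Do not shift the marker clip, and leave the cup under the spouts and the things around the machine where they stand.

Things in the scene. Friction and masses are not known exactly. Their poses are not given: they have to be found in the camera images.
- machine: small lever espresso machine, fixed; origin under its base, x axis from its front to its back, z up. Base 240 deep (x -140 to +100 mm) and 164 wide; aluminium housing from x -10 to +100 mm, 160 wide, 242 high with a low steel rail on top (266); the group hangs in front of the housing, its vertical axis at x = -60 mm; a thin steam wand hangs at the front right of the housing
- portafilter (a joint): swing of the portafilter in the group about the vertical point portafilter_axis: 0 = handle far to the left (loose), grows counter-clockwise seen from above, 0.9 rad = firm stop, locked, handle straight out of the machine's front. Stiff with friction (about 2 N at the grip), stays where it is left
- portafilter_axis (a point): point on the portafilter's vertical turning axis, at the height of the handle's centre line (126 mm above the worktop)
- portafilter_grip (a point): grip point on the centre line of the portafilter's level dark wooden handle, 158 mm from the turning axis; the handle is round, about 27 mm thick, and runs from 78 to 202 mm from the axis. The point's x axis points along the handle toward the turning axis
- lever (a joint): angle of the spring lever about its level hinge (point lever_pivot, hinge along the machine's y): 0 = rest, the lever standing 80 degrees above level, leaning to the machine's front; grows as it is pulled out and down in front, end stop 1.3 rad. A spring pulls it back to 0: about 3 N at the grip at rest and 11 N at 1.1 rad. It springs back if let go
- lever_pivot (a point): centre of the lever's hinge, 215 mm above the worktop
- lever_grip (a point): grip point on the centre line of the lever's dark wooden handle, 120 mm from the pivot (333 mm above the worktop at rest); the handle is round, 23 to 27 mm thick, from 78 to 151 mm from the pivot. The point's x axis points along the lever toward the pivot, its y axis along the hinge
- lever_pointer (a point): tip of the thin pointer on the left side of the lever, 49 mm from the pivot; it swings along the inside of the arc
- marker_tip (a point): inner tooth of the marker, a 12 mm dark clip with a brass thumbscrew (reaching 39 mm to the left of the lever) on the fixed steel arc (56 mm radius, 26 mm to the left of the lever): the pointer tip meets this point when lever and marker are lined up. Not to be shifted
- marker (a joint): where the marker clip stands on the arc: the lever angle (joint lever) at which the pointer lines up with it
- cup: small white espresso cup, 60 mm across, 50 high, with a handle, standing on the drip tray under the spouts (about 9 mm below them); origin under it. Bystander
- sugar_pot: cream sugar pot with a red lid, 113x100x102 mm, left of the machine; origin under it. Bystander
- tumbler: clear drinking glass, 61 mm across, 112 high, right of the machine; origin under it. Bystander
- garlic: garlic bulb, 50 mm, on the worktop at the front right; origin under it. Bystander

How it is judged:
By the outcome, as a careful person would: the job done as asked, in the order asked, and still so for the second after the job is handed in, while the arm keeps its last pose, push and grip.
It also fails if it takes over 48 s, if anything falls off the work surface, if the arm or the gripper's body presses on something with over 40 N, if the wrist force passes 120 N, or if a joint passes its speed limit or range.

### The arm

A 6-joint arm with a two-finger parallel gripper is mounted at the origin on a cart in front of the work surface, level with it; the furniture and walls round the work are solid. World frame = base frame: x ahead of the robot, y to its left, z up, the work surface at z = 0. Lengths are in m, angles in rad, forces in N, time in s.
With the tool pointing down it reaches from about 0.35 to 0.775 m from the base axis. Payload 7.3 kg.
Tool frame: the origin (TCP) lies midway between the tips of the shut fingers; the grasp point (between the pads) lies 19 mm behind it; z points along the fingers, y is the line along which they close (so a half turn about z gives the same grasp; the last joint's range is limited). The gripper opens to 92 mm and grips with 3 to 60 N. Pads are 19 mm wide; open, the fingers measure 130 mm over their backs; the gripper's body (75 mm by 190 mm) begins 47 mm behind the grasp point.
Start: joints at [-1.438, 0.342, 1.524, -0, 1.275, -0.146], TCP at [0.145, -0.505, 0.227] pointing down, gripper open.
Joint ranges: [-2.53, 2.53], [-0.77, 2.02], [0.04, 2.7], [-1, 4.14], [0.28, 2.66], [-3.11, 3.11]. Speed limits (rad/s): [2.57, 2.57, 3.14, 3.14, 3.14, 3.14].

### API

Orientations are given as [roll, pitch, yaw] about the fixed x, y, z axes, in that order (R = Rz(yaw) Ry(pitch) Rx(roll)).
In Python, from cell import robot, read_camera, camera_params, nets gives the robot as it stands. The module is installed in compiled form; this text tells all that it offers.
- The arm moves only by the tool step_arm, never from a script. Its argument "steps" is a list of rows, each an object of numbers: "x", "y", "z": the shift along the tool's x, y, z as a fraction of full scale; "rx", "ry", "rz": the turn, a rotation vector about the tool's x, y, z as a fraction of full scale; "claw": the opening, from -1 (shut) to 1 (fully open). In form: [{"x": .., "y": .., "z": .., "rx": .., "ry": .., "rz": .., "claw": ..}, ...]. A call has 1 to 12 rows; each row is the pose to reach, as a shift and turn from the pose commanded when the call began, along the tool's axes at that moment; what a row does not reach only later rows make up. Full scale, the value 1, is 750 mm for a shift and pi/4 rad for a turn. A row lasts 1/12 s, in which the tool goes at most 41.7 mm and 7.16 degrees, less where a joint would pass 70% of its speed; a pose out of reach is approached as far as the arm can. A call with a number of a shift or a turn outside -1 to 1 is refused whole. A call with a gripper value outside its range is refused whole. The fingers move at their own pace and stop on an object; "squeeze" is the grip in N (left out, the last holds). Time passes only in rows, so rows that repeat a pose let the fingers close. It gives the time, the measured TCP pose, the force, the opening and the grip force at its end, in the units of the state.
- robot.observe(): the state, without advancing time (a new reading comes with each control period).
- read_camera(name): name is "side" or "top"; returns (picture, depth): 480x640x3 uint8, blue, green, red; 480x640 float32, m along the optical axis (not along the pixel's ray), 0 where there is no reading.
- camera_params(name): a dict with "fx", "fy", "cx", "cy" (pixels), "R" (3x3) and "t" (3): a world point X has camera coordinates R X + t. Camera axes: x right, y down, z forward; pixel columns grow to the right and rows downward; lengths in m; the calibration is good to about 2 mm. A picture is of the moment at which its call begins. camera_params takes no time and is no camera call.
- robot.hand_in(): hands the job in; it is judged then, once.
Trained networks look in the newest picture that a camera, given by its name, has taken for a name from the list of things; names that differ only in an ending like _2 or _b are one class to them, and where a whole thing is asked for, a point or a joint stands for the part that bears it (a point fixed in the world has none). Each returns a list of dicts, best first, with "conf" (0 to 1); they miss things now and then, are a little off and sometimes report something else, mostly with a low value. They report only what shows in the picture. A call takes as long as a camera call.
- nets.masks_of(camera, query): "region" (480x640 bool, what is visible of it) and "box" ([left, top, right, bottom] in pixels, round what is visible of it).
- nets.landmark_of(camera, query): "pixel" ([row, column] in pixels: a listed point, or the origin of a listed thing).
The state is a dict: "time": time; "qpos": joint angles; "qvel": joint speeds; "joint_efforts": joint torques, N m; "tool_pos": TCP position; "tool_rot": TCP orientation; "contact_force": force on the tool from outside, world axes, zero at the start; "torque": the same for the moment, N m; "opening": finger opening in m; "grip_force": force on a finger pad.
Only numpy, scipy, OpenCV 4.12 (cv2) and the standard library are available. Lean on these libraries where they do the work, as an engineer would, in place of code of your own. Each camera call takes 0.05 s, during which the arm holds its last target. There are 200 camera calls.

## Working session

There is one attempt and no reset: what is moved stays moved. The work goes in short steps, Python scripts to look and compute and a tool call to move; the robot and the scene stay as the last step left them, time stands still between calls to the robot, and variables do not carry over. Pictures are saved under pics/ and viewed, at most 10 in all, crops included, and the job is handed in when it is done.

Besides the shell and the picture viewer there is one more tool, called after "Request:" by a JSON object that holds its "method" and its "body". step_arm: Moves the arm, as the interface text tells. Its arguments: {"type":"object","properties":{"steps":{"type":"array","items":{"type":"object","properties":{"x":{"type":"number","minimum":-1,"maximum":1},"y":{"type":"number","minimum":-1,"maximum":1},"z":{"type":"number","minimum":-1,"maximum":1},"rx":{"type":"number","minimum":-1,"maximum":1},"ry":{"type":"number","minimum":-1,"maximum":1},"rz":{"type":"number","minimum":-1,"maximum":1},"claw":{"type":"number"}}}},"squeeze":{"type":"number"}},"required":["steps"]}

```bash
mkdir -p pics; cat > h.py <<'E'
import numpy as np, cv2
from scipy.spatial.transform import Rotation as Ro
from cell import robot, read_camera, camera_params, nets
def ray(cam,px):
    p=camera_params(cam); R=np.array(p["R"]);t=np.array(p["t"])
    d=np.array([(px[1]-p["cx"])/p["fx"],(px[0]-p["cy"])/p["fy"],1.])
    return -R.T@t, R.T@d
def at(cam,px,depth): o,d=ray(cam,px); return o+d*depth
def atz(cam,px,z): o,d=ray(cam,px); return o+d*(z-o[2])/d[2]
def proj(cam,X):
    p=camera_params(cam); c=np.array(p["R"])@X+np.array(p["t"]); return np.array([c[1]/c[2]*p["fy"]+p["cy"],c[0]/c[2]*p["fx"]+p["cx"]])
E
python3 - <<'E'
from h import *
np.set_printoptions(precision=4,suppress=True)
for c in("side","top"):
    im,d=read_camera(c); cv2.imwrite(f"pics/{c}0.png",im); np.save(c+"_d.npy",d)
    print(c,ray(c,(240,320)))
    for q in["machine","portafilter_axis","portafilter_grip","lever_pivot","lever_grip","lever_pointer","marker_tip","cup","sugar_pot","tumbler","garlic"]:
        for r in nets.landmark_of(c,q)[:1]:
            px=r["pixel"]; i,j=int(round(px[0])),int(round(px[1])); dd=d[i,j] if 0<=i<480 and 0<=j<640 else 0
            z={"portafilter_axis":.126,"portafilter_grip":.126,"lever_pivot":.215,"lever_grip":.333}.get(q,0)
            print(q,round(r["conf"],2),np.array(px),"depth",at(c,px,dd),"z",atz(c,px,z))
s=robot.observe();print(s["time"],s["tool_pos"],s["tool_rot"])
E
```

```text
side (array([ 0.4274, -1.0637,  0.8392]), array([ 0.0747,  0.8053, -0.5882]))
machine 0.87 [295.4 374.1] depth [ 0.6358 -0.1889  0.0281] z [ 0.643  -0.1585  0.    ]
portafilter_axis 0.59 [263.5 356.1] depth [ 0.5835 -0.2206  0.1545] z [ 0.59   -0.1856  0.126 ]
portafilter_grip 0.9 [259.4 285.1] depth [ 0.4314 -0.1649  0.1349] z [ 0.4315 -0.1535  0.126 ]
lever_pivot 0.59 [237.  346.8] depth [ 0.5629 -0.2118  0.2203] z [ 0.5641 -0.2045  0.215 ]
lever_grip 0.59 [192.1 339.6] depth [ 0.5442 -0.2248  0.338 ] z [ 0.5454 -0.2163  0.333 ]
lever_pointer 0.56 [215.2 337.2] depth [ 0.546  -0.1819  0.2566] z [0.5982 0.2065 0.    ]
marker_tip 0.5 [225.3 322.8] depth [ 0.513  -0.2066  0.2502] z [0.5494 0.1574 0.    ]
cup 0.79 [296.1 355.4] depth [ 0.5883 -0.204   0.0441] z [ 0.5972 -0.1562  0.    ]
sugar_pot 0.59 [245.8 348.5] depth [ 0.5688 -0.2017  0.1893] z [0.6099 0.0494 0.    ]
tumbler 0.77 [362.5 372.5] depth [ 0.5932 -0.3964  0.0381] z [ 0.6011 -0.3647  0.    ]
garlic 0.98 [375.1 262.2] depth [ 0.3705 -0.3948  0.0252] z [ 0.3687 -0.3741 -0.    ]
top (array([ 0.3048, -0.0718,  1.4244]), arra
[... 193 characters left out ...]
5908 -0.192   0.126 ]
portafilter_grip 0.67 [272.3 312.1] depth [ 0.4361 -0.1563  0.1364] z [ 0.4371 -0.157   0.126 ]
lever_pivot 0.75 [215.8 333.8] depth [ 0.562  -0.1994  0.2413] z [ 0.5678 -0.2022  0.215 ]
lever_pointer 0.81 [223.2 328.1] depth [ 0.5471 -0.1875  0.2238] z [ 0.5923 -0.2091 -0.    ]
marker_tip 0.51 [235.4 331.1] depth [ 0.5529 -0.2158  0.0228] z [ 0.557  -0.2181  0.    ]
cup 0.42 [225.5 321.5] depth [ 0.5547 -0.1774  0.1542] z [ 0.585  -0.1902  0.    ]
tumbler 0.59 [227.  386.9] depth [ 0.5698 -0.3624  0.0825] z [ 0.5861 -0.3803  0.    ]
garlic 0.75 [304.  386.4] depth [ 0.3629 -0.3678  0.0423] z [ 0.3646 -0.3768  0.    ]
1.2 [ 0.1445 -0.5047  0.2267] [3.1415 0.     0.2788]
```

```bash
python3 -c "
import cv2
a=cv2.imread('pics/side0.png')[150:390,200:480];b=cv2.imread('pics/top0.png')[130:330,200:460]
cv2.imwrite('pics/a.png',cv2.resize(a,None,fx=2.5,fy=2.5,interpolation=2));cv2.imwrite('pics/b.png',cv2.resize(b,None,fx=3,fy=3,interpolation=2))"
```

```text
(no output)
```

View pics/a.png

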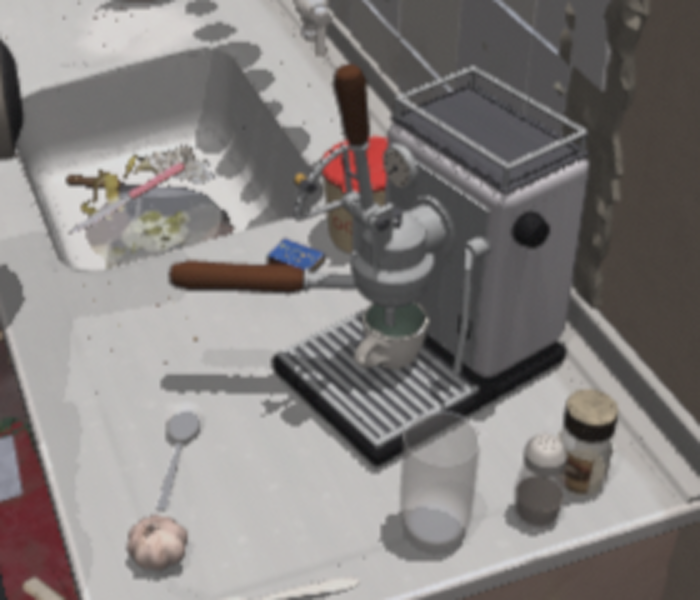

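View pics/b.png

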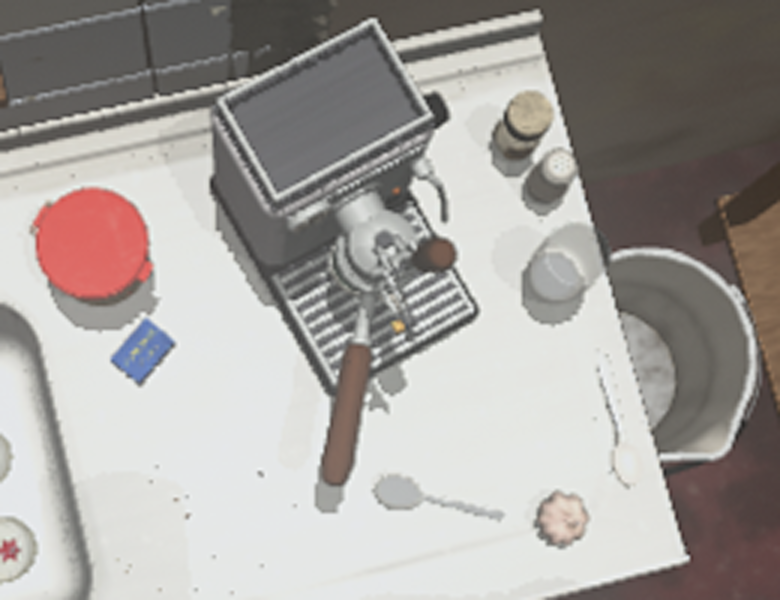

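Side view: lever upright (grip at px (192,340)), marker with brass screw at (222,320), portafilter handle towards the viewer's left (grip at (259,285)). Top view: machine is yawed about -30°, with its front facing the lower right, the portafilter grip at (272,312), the brass screw at (238,333) and the lever knob at (214,345).

```bash
python3 - <<'E'
from h import *
np.set_printoptions(precision=4,suppress=True)
C=np.array([(217,110),(373,25),(435,118),(275,197)],float)/3+[200,130]
P=np.array([atz("top",(c[1],c[0]),.266) for c in C]);print(P)
for i in range(4):
    e=P[(i+1)%4]-P[i];print(np.linalg.norm(e),np.degrees(np.arctan2(e[1],e[0])))
# base front corners (side crop) & top crop
B=np.array([(335,388),(478,312),(268,272)],float)/3+[200,130]
print("base",[atz("top",(c[1],c[0]),.02) for c in B])
def tri(a,b):
    A=0;r=0
    for c,p in(("side",a),("top",b)):
        o,d=ray(c,p);d=d/np.linalg.norm(d);M=np.eye(3)-np.outer(d,d);A=A+M;r=r+M@o
    return np.linalg.solve(A,r)
T={"axis":((263.5,356.1),(214.2,326.3)),"pfgrip":((259.4,285.1),(272.3,312.1)),"pivot":((237,346.8),(215.8,333.8)),"screw":((150+177/2.5,200+299/2.5),(130+326/3,200+398/3)),
"levertop":((150+72/2.5,200+350/2.5),(130+245/3,200+437/3)),"pointer":((215.2,337.2),(223.2,328.1)),"marker":((225.3,322.8),(235.4,331.1))}
for k,v in T.items():print(k,tri(*v))
E
```

```text
[[ 0.6705 -0.0501  0.266 ]
 [ 0.746  -0.1723  0.266 ]
 [ 0.6707 -0.2226  0.266 ]
 [ 0.6018 -0.0971  0.266 ]]
0.14360115891927702 -58.31290653134404
0.09056686468527894 -146.2352501745964
0.14314521352329085 118.75240751621148
0.08327129644203997 34.390172139344756
base [array([ 0.4842, -0.1622,  0.02  ]), array([ 0.5597, -0.2965,  0.02  ]), array([ 0.5923, -0.0975,  0.02  ])]
axis [ 0.5893 -0.1915  0.1309]
pfgrip [ 0.4341 -0.157   0.1292]
pivot [ 0.5662 -0.2023  0.2138]
screw [ 0.5059 -0.1958  0.2543]
levertop [ 0.5462 -0.2123  0.3602]
pointer [ 0.543  -0.1843  0.2577]
marker [ 0.5143 -0.1934  0.2411]
```

```bash
cat >> h.py <<'E'
np.set_printoptions(precision=4,suppress=True)
AX=np.array([.590,-.190]); YAW=np.radians(30.3)
def M(x,y,z):  # machine frame -> world
    c,s=np.cos(YAW),np.sin(YAW); o=AX+.06*np.array([c,s]); return np.array([o[0]+c*x-s*y,o[1]+s*x+c*y,z])
def tool(tilt,yaw=YAW): # tilt: tool z from straight down toward machine +x
    return Ro.from_euler("z",yaw)*Ro.from_euler("y",-tilt)*Ro.from_euler("x",np.pi)
def rows(targets,cmd=None):
    s=robot.observe(); p0=np.array(s["tool_pos"]);R0=Ro.from_euler("xyz",s["tool_rot"])
    if cmd is not None:p0,R0=cmd
    for p,R in targets:
        d=R0.inv().apply(np.array(p)-p0)/.75; r=(R0.inv()*R).as_rotvec()/(np.pi/4)
        print(np.round(d,4),np.round(r,3))
E
python3 - <<'E'
from h import *
def push(th,off=.0325,r=.165,z=.1):
    t=np.radians(th);u=np.array([np.cos(t),np.sin(t)]);n=np.array([u[1],-u[0]]);return np.r_[AX+r*u+off*n,z]
print(push(167.5,.055),push(210,.0325))
R=tool(0)
rows([((.40,-.06,.227),R),(push(167.5,.06,z=.2),R),(push(167.5,.06),R)])
E
```

```text
[ 0.4408 -0.1006  0.1   ] [ 0.4309 -0.2444  0.1   ]
[ 0.4907 -0.4763 -0.0004] [ 0.     0.    -0.318]
[ 0.5313 -0.4152  0.0356] [ 0.     0.    -0.318]
[ 0.5313 -0.4152  0.169 ] [ 0.     0.    -0.318]
```

Request:
{"method": "step_arm", "body": {"steps": [{"x": 0.49,"y": -0.476,"z": 0,"rz": -0.318,"claw": -1},{"x": 0.49,"y": -0.476,"z": 0,"rz": -0.318,"claw": -1},{"x": 0.49,"y": -0.476,"z": 0,"rz": -0.318,"claw": -1},{"x": 0.49,"y": -0.476,"z": 0,"rz": -0.318,"claw": -1},{"x": 0.49,"y": -0.476,"z": 0,"rz": -0.318,"claw": -1},{"x": 0.49,"y": -0.476,"z": 0,"rz": -0.318,"claw": -1},{"x": 0.49,"y": -0.476,"z": 0,"rz": -0.318,"claw": -1},{"x": 0.49,"y": -0.476,"z": 0,"rz": -0.318,"claw": -1},{"x": 0.49,"y": -0.476,"z": 0,"rz": -0.318,"claw": -1},{"x": 0.49,"y": -0.476,"z": 0,"rz": -0.318,"claw": -1},{"x": 0.49,"y": -0.476,"z": 0,"rz": -0.318,"claw": -1},{"x": 0.49,"y": -0.476,"z": 0,"rz": -0.318,"claw": -1}]}}

```text
$.steps[0]: bad value
```

Request:
{"method": "step_arm", "body": {"steps": [{"x": 0.49,"y": -0.476,"z": 0.0,"rx": 0.0,"ry": 0.0,"rz": -0.318,"claw": -1.0},{"x": 0.49,"y": -0.476,"z": 0.0,"rx": 0.0,"ry": 0.0,"rz": -0.318,"claw": -1.0},{"x": 0.49,"y": -0.476,"z": 0.0,"rx": 0.0,"ry": 0.0,"rz": -0.318,"claw": -1.0},{"x": 0.49,"y": -0.476,"z": 0.0,"rx": 0.0,"ry": 0.0,"rz": -0.318,"claw": -1.0},{"x": 0.49,"y": -0.476,"z": 0.0,"rx": 0.0,"ry": 0.0,"rz": -0.318,"claw": -1.0},{"x": 0.49,"y": -0.476,"z": 0.0,"rx": 0.0,"ry": 0.0,"rz": -0.318,"claw": -1.0},{"x": 0.49,"y": -0.476,"z": 0.0,"rx": 0.0,"ry": 0.0,"rz": -0.318,"claw": -1.0},{"x": 0.49,"y": -0.476,"z": 0.0,"rx": 0.0,"ry": 0.0,"rz": -0.318,"claw": -1.0},{"x": 0.49,"y": -0.476,"z": 0.0,"rx": 0.0,"ry": 0.0,"rz": -0.318,"claw": -1.0},{"x": 0.49,"y": -0.476,"z": 0.0,"rx": 0.0,"ry": 0.0,"rz": -0.318,"claw": -1.0},{"x": 0.49,"y": -0.476,"z": 0.0,"rx": 0.0,"ry": 0.0,"rz": -0.318,"claw": -1.0},{"x": 0.49,"y": -0.476,"z": 0.0,"rx": 0.0,"ry": 0.0,"rz": -0.318,"claw": -1.0}]}}

```text
time: 2.2
tool_pos: [0.3941, -0.0691, 0.2271]
tool_rot: [3.141, -0.001, 0.529]
contact_force: [0.6, -0.2, -0.8]
opening: 0.0167
grip_force: 0.0
```

```bash
cat >> h.py <<'E'
def push(th,off=.0325,r=.165,z=.1):
    t=np.radians(th);u=np.array([np.cos(t),np.sin(t)]);n=np.array([u[1],-u[0]]);return np.r_[AX+r*u+off*n,z]
E
python3 - <<'E'
from h import *
R=tool(0);s=robot.observe();print(s["tool_pos"],s["time"])
rows([(push(167.5,.062,z=.2),R),(push(167.5,.062),R)]+[(push(t,.0325),R) for t in(170,175,180,185,190,195,200,205,210)])
E
```

```text
[ 0.3941 -0.0691  0.2271] 2.2
[0.039  0.0608 0.0362] [ 0.001 -0.001 -0.   ]
[0.0389 0.0607 0.1696] [ 0.001 -0.001 -0.   ]
[0.0044 0.0955 0.1696] [ 0.001 -0.001 -0.   ]
[-0.0104  0.1083  0.1696] [ 0.001 -0.001 -0.   ]
[-0.0239  0.1224  0.1696] [ 0.001 -0.001 -0.   ]
[-0.0362  0.1376  0.1696] [ 0.001 -0.001 -0.   ]
[-0.0471  0.1539  0.1696] [ 0.001 -0.001 -0.   ]
[-0.0566  0.171   0.1696] [ 0.001 -0.001 -0.   ]
[-0.0645  0.1889  0.1696] [ 0.001 -0.001 -0.   ]
[-0.0709  0.2074  0.1696] [ 0.001 -0.001 -0.   ]
[-0.0756  0.2263  0.1697] [ 0.001 -0.001 -0.   ]
```

Request:
{"method": "step_arm", "body": {"steps": [{"x": 0.039,"y": 0.061,"z": 0.036,"rx": 0.0,"ry": 0.0,"rz": 0.0,"claw": -1.0},{"x": 0.039,"y": 0.061,"z": 0.036,"rx": 0.0,"ry": 0.0,"rz": 0.0,"claw": -1.0},{"x": 0.039,"y": 0.061,"z": 0.09,"rx": 0.0,"ry": 0.0,"rz": 0.0,"claw": -1.0},{"x": 0.039,"y": 0.061,"z": 0.14,"rx": 0.0,"ry": 0.0,"rz": 0.0,"claw": -1.0},{"x": 0.039,"y": 0.061,"z": 0.17,"rx": 0.0,"ry": 0.0,"rz": 0.0,"claw": -1.0},{"x": 0.022,"y": 0.078,"z": 0.17,"rx": 0.0,"ry": 0.0,"rz": 0.0,"claw": -1.0},{"x": 0.0044,"y": 0.0955,"z": 0.17,"rx": 0.0,"ry": 0.0,"rz": 0.0,"claw": -1.0},{"x": -0.0104,"y": 0.1083,"z": 0.17,"rx": 0.0,"ry": 0.0,"rz": 0.0,"claw": -1.0},{"x": -0.0239,"y": 0.1224,"z": 0.17,"rx": 0.0,"ry": 0.0,"rz": 0.0,"claw": -1.0},{"x": -0.0362,"y": 0.1376,"z": 0.17,"rx": 0.0,"ry": 0.0,"rz": 0.0,"claw": -1.0},{"x": -0.0471,"y": 0.1539,"z": 0.17,"rx": 0.0,"ry": 0.0,"rz": 0.0,"claw": -1.0},{"x": -0.0566,"y": 0.171,"z": 0.17,"rx": 0.0,"ry": 0.0,"rz": 0.0,"claw": -1.0}]}}

```text
time: 3.2
tool_pos: [0.4213, -0.2035, 0.0992]
tool_rot: [-3.141, -0.0, 0.528]
contact_force: [1.2, 2.7, 0.4]
opening: 0.0004
grip_force: 1.1
```

```bash
python3 - <<'E'
from h import *
R=tool(0)
rows([(push(t,.0325),R) for t in(195,200,205,208,211,214)])
E
```

```text
[ 0.0025 -0.0019 -0.001 ] [-0.001 -0.001 -0.001]
[-0.0054  0.016  -0.001 ] [-0.001 -0.001 -0.001]
[-0.0117  0.0345 -0.001 ] [-0.001 -0.001 -0.001]
[-0.0148  0.0459 -0.001 ] [-0.001 -0.001 -0.001]
[-0.0172  0.0573 -0.0011] [-0.001 -0.001 -0.001]
[-0.019   0.0689 -0.0011] [-0.001 -0.001 -0.001]
```

Request:
{"method": "step_arm", "body": {"steps": [{"x": -0.002,"y": 0.008,"z": 0.0,"rx": 0.0,"ry": 0.0,"rz": 0.0,"claw": -1.0},{"x": -0.0054,"y": 0.016,"z": 0.0,"rx": 0.0,"ry": 0.0,"rz": 0.0,"claw": -1.0},{"x": -0.0085,"y": 0.025,"z": 0.0,"rx": 0.0,"ry": 0.0,"rz": 0.0,"claw": -1.0},{"x": -0.0117,"y": 0.0345,"z": 0.0,"rx": 0.0,"ry": 0.0,"rz": 0.0,"claw": -1.0},{"x": -0.013,"y": 0.039,"z": 0.0,"rx": 0.0,"ry": 0.0,"rz": 0.0,"claw": -1.0},{"x": -0.014,"y": 0.043,"z": 0.0,"rx": 0.0,"ry": 0.0,"rz": 0.0,"claw": -1.0},{"x": -0.0148,"y": 0.046,"z": 0.0,"rx": 0.0,"ry": 0.0,"rz": 0.0,"claw": -1.0}]}}

```text
time: 3.78
tool_pos: [0.4294, -0.2387, 0.0992]
tool_rot: [-3.142, 0.0, 0.529]
contact_force: [0.3, 2.6, 0.5]
opening: 0.0003
grip_force: 1.0
```

Request:
{"method": "step_arm", "body": {"steps": [{"x": -0.001,"y": 0.004,"z": 0.0,"rx": 0.0,"ry": 0.0,"rz": 0.0,"claw": -1.0},{"x": -0.002,"y": 0.008,"z": 0.0,"rx": 0.0,"ry": 0.0,"rz": 0.0,"claw": -1.0},{"x": -0.002,"y": 0.011,"z": 0.0,"rx": 0.0,"ry": 0.0,"rz": 0.0,"claw": -1.0},{"x": -0.002,"y": 0.011,"z": 0.0,"rx": 0.0,"ry": 0.0,"rz": 0.0,"claw": -1.0}]}}

```text
time: 4.12
tool_pos: [0.4306, -0.2433, 0.099]
tool_rot: [-3.134, 0.0, 0.529]
contact_force: [-2.8, 15.0, 9.4]
opening: 0.0003
grip_force: 7.9
```

Request:
{"method": "step_arm", "body": {"steps": [{"x": -0.002,"y": 0.003,"z": 0.0,"rx": 0.0,"ry": 0.0,"rz": 0.0,"claw": -1.0},{"x": -0.002,"y": 0.003,"z": 0.0,"rx": 0.0,"ry": 0.0,"rz": 0.0,"claw": -1.0},{"x": -0.005,"y": -0.03,"z": 0.0,"rx": 0.0,"ry": 0.0,"rz": 0.0,"claw": -1.0},{"x": -0.005,"y": -0.05,"z": -0.03,"rx": 0.0,"ry": 0.0,"rz": 0.0,"claw": -1.0},{"x": -0.03,"y": -0.06,"z": -0.08,"rx": 0.0,"ry": 0.0,"rz": 0.0,"claw": -1.0},{"x": -0.05,"y": -0.06,"z": -0.14,"rx": 0.0,"ry": 0.0,"rz": 0.0,"claw": -1.0},{"x": -0.05,"y": -0.06,"z": -0.2,"rx": 0.0,"ry": 0.0,"rz": 0.0,"claw": 0.3},{"x": -0.05,"y": -0.06,"z": -0.26,"rx": 0.0,"ry": 0.0,"rz": 0.0,"claw": 0.3},{"x": -0.05,"y": -0.06,"z": -0.32,"rx": 0.0,"ry": 0.0,"rz": 0.0,"claw": 0.3},{"x": -0.05,"y": -0.06,"z": -0.36,"rx": 0.0,"ry": 0.0,"rz": 0.0,"claw": 0.3},{"x": -0.05,"y": -0.06,"z": -0.36,"rx": 0.0,"ry": 0.0,"rz": 0.0,"claw": 0.3}]}}

```text
time: 5.03
tool_pos: [0.3785, -0.2283, 0.3769]
tool_rot: [3.128, -0.004, 0.528]
contact_force: [0.3, -0.5, -1.1]
opening: 0.0295
grip_force: 0.0
```

```bash
python3 - <<'E'
from h import *
for c in("side","top"):
    im,d=read_camera(c); cv2.imwrite(f"pics/{c}1.png",im)
    g=0
    for q in("portafilter_grip","portafilter_axis","lever_grip","lever_pivot"):
        r=nets.landmark_of(c,q)
        if r: print(c,q,r[0]["conf"],atz(c,r[0]["pixel"],{"p":.126,"lever_grip":.333,"lever_pivot":.215}.get(q if q[0]=="l" else "p")),r[0]["pixel"])
a=cv2.resize(cv2.imread('pics/side1.png')[150:350,240:420],None,fx=2.2,fy=2.2);b=cv2.resize(cv2.imread('pics/top1.png')[130:330,220:400],None,fx=2.2,fy=2.2)
cv2.imwrite("pics/c1.png",np.hstack([a,b]))
P=lambda t,k:(M(-.088-.02*0,0,0)*0+G(k)+(.019+0)*z(t)-t*0,tool(t))
print("e",M(-.218,0,.126),robot.observe()["tool_pos"])
EL=np.radians(80);G=M(-.088-.12*np.cos(EL),0,.215+.12*np.sin(EL));print(G)
T=np.radians(45);R=tool(T);z=R.apply([0,0,1]);print(z)
rows([(G-.10*z+[0,0,.02],R)])
E
```

```text
side portafilter_grip 0.56 [ 0.456 -0.262  0.126] [290.3, 298.9]
side portafilter_axis 0.68 [ 0.5947 -0.1861  0.126 ] [263.5, 358.2]
side lever_grip 0.76 [ 0.547  -0.2134  0.333 ] [191.3, 340.2]
top portafilter_axis 0.82 [ 0.5853 -0.1965  0.126 ] [216.3, 328.0]
top lever_grip 0.51 [ 0.5463 -0.2157  0.333 ] [214.3, 345.6]
top lever_pivot 0.57 [ 0.5618 -0.2023  0.215 ] [218.2, 333.8]
e [ 0.4536 -0.2697  0.126 ] [ 0.3769 -0.2265  0.3683]
[ 0.5478 -0.2146  0.3332]
[ 0.6105  0.3568 -0.7071]
[ 0.1104  0.1012 -0.0743] [-0.002  1.001 -0.001]
```

View pics/c1.png

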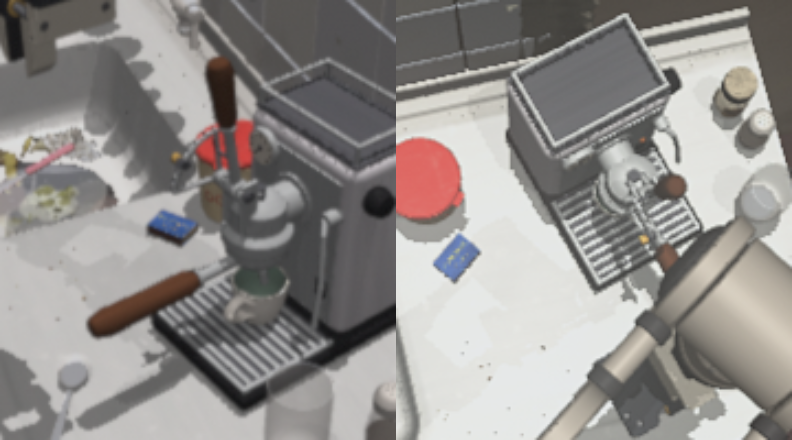

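The handle now sits square out of the front (side view, grip at px (290,299)), and the force rose at the stop: locked. Going to the lever pregrasp.

Request:
{"method": "step_arm", "body": {"steps": [{"x": 0.03,"y": 0.03,"z": -0.07,"rx": 0.0,"ry": 0.14,"rz": 0.0,"claw": 0.3},{"x": 0.05,"y": 0.06,"z": -0.074,"rx": 0.0,"ry": 0.29,"rz": 0.0,"claw": 0.3},{"x": 0.07,"y": 0.09,"z": -0.074,"rx": 0.0,"ry": 0.44,"rz": 0.0,"claw": 0.3},{"x": 0.09,"y": 0.101,"z": -0.074,"rx": 0.0,"ry": 0.59,"rz": 0.0,"claw": 0.3},{"x": 0.11,"y": 0.101,"z": -0.074,"rx": 0.0,"ry": 0.74,"rz": 0.0,"claw": 0.3},{"x": 0.11,"y": 0.101,"z": -0.074,"rx": 0.0,"ry": 0.89,"rz": 0.0,"claw": 0.3},{"x": 0.11,"y": 0.101,"z": -0.074,"rx": 0.0,"ry": 1.0,"rz": 0.0,"claw": 0.3},{"x": 0.11,"y": 0.101,"z": -0.074,"rx": 0.0,"ry": 1.0,"rz": 0.0,"claw": 0.3},{"x": 0.11,"y": 0.101,"z": -0.074,"rx": 0.0,"ry": 1.0,"rz": 0.0,"claw": 0.3}]}}

```text
time: 6.28
tool_pos: [0.4858, -0.2511, 0.4238]
tool_rot: [-3.138, -0.783, 0.524]
contact_force: [0.4, -0.2, 0.6]
opening: 0.0596
grip_force: 0.0
```

```bash
cat >> h.py <<'E'
def L(a,tilt0=45,off=0.,da=None):  # TCP pose with lever at angle a (rad)
    el=np.radians(80)-a; G=M(-.088-.12*np.cos(el),0,.215+.12*np.sin(el))
    R=tool(np.radians(tilt0)-a); return G+(.019+off)*R.apply([0,0,1]),R
E
python3 - <<'E'
from h import *
s=robot.observe();print(s["qpos"],s["tool_pos"],s["tool_rot"],tool(np.radians(45)).as_euler("xyz"))
rows([L(0)])
c="top";im,d=read_camera("side");cv2.imwrite("pics/side2.png",im)
cv2.imwrite("pics/c2.png",cv2.resize(im[60:300,180:440],None,fx=2.3,fy=2.3))
E
```

```text
[-1.0593  0.169   1.4709  0.7835  1.5339 -0.0577] [ 0.4858 -0.2511  0.4238] [-3.1384 -0.7829  0.5241] [ 3.1416 -0.7854  0.5288]
[-0.0172 -0.0002  0.1787] [ 0.     0.003 -0.004]
```

View pics/c2.png

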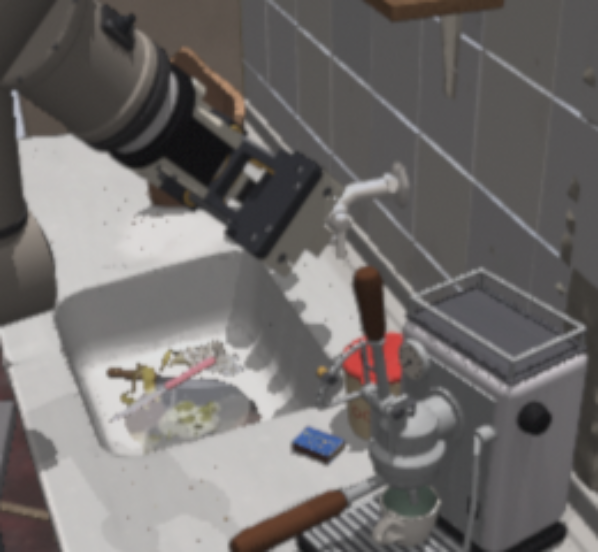

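Gripper hovers in front of and above the lever (fingers at px (300,185) region), lined up. Approach and grip.

Request:
{"method": "step_arm", "body": {"squeeze": 30, "steps": [{"x": -0.015,"y": 0.0,"z": 0.04,"rx": 0.0,"ry": 0.0,"rz": 0.0,"claw": 0.3},{"x": -0.017,"y": 0.0,"z": 0.08,"rx": 0.0,"ry": 0.0,"rz": 0.0,"claw": 0.3},{"x": -0.017,"y": 0.0,"z": 0.11,"rx": 0.0,"ry": 0.0,"rz": 0.0,"claw": 0.3},{"x": -0.017,"y": 0.0,"z": 0.14,"rx": 0.0,"ry": 0.0,"rz": 0.0,"claw": 0.3},{"x": -0.017,"y": 0.0,"z": 0.165,"rx": 0.0,"ry": 0.0,"rz": 0.0,"claw": 0.3},{"x": -0.017,"y": 0.0,"z": 0.179,"rx": 0.0,"ry": 0.0,"rz": 0.0,"claw": 0.3},{"x": -0.017,"y": 0.0,"z": 0.179,"rx": 0.0,"ry": 0.0,"rz": 0.0,"claw": 0.3}]}}

```text
time: 6.92
tool_pos: [0.5616, -0.2052, 0.3199]
tool_rot: [-3.14, -0.784, 0.531]
contact_force: [-0.7, 1.0, 0.3]
opening: 0.0595
grip_force: 0.0
```

```bash
python3 - <<'E'
from h import *
im,d=read_camera("side");cv2.imwrite("pics/c3.png",cv2.resize(im[130:290,260:440],None,fx=3.3,fy=3.3))
im,d=read_camera("top");cv2.imwrite("pics/t3.png",im)
rows([L(0)])
s=robot.observe();print(s["contact_force"],s["opening"])
E
```

```text
[-0.0037  0.0001 -0.0001] [0.    0.001 0.003]
[ 0.6624 -0.0508  0.6539] 0.05930678574955964
```

View pics/c3.png

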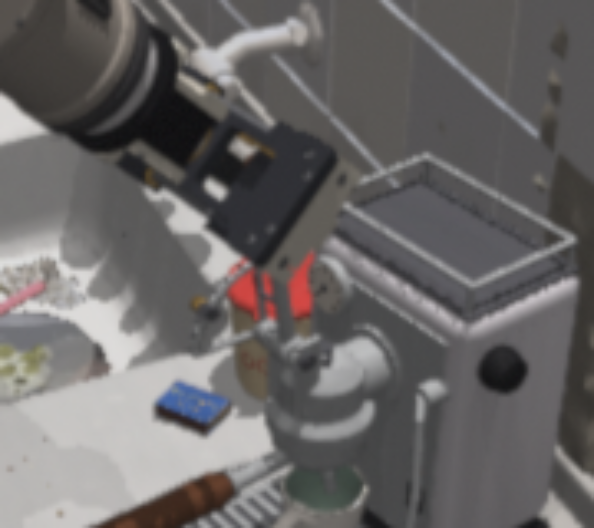

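Fingers straddle the handle and the marker arc is free (screw at crop (197,303)). Grip.

Request:
{"method": "step_arm", "body": {"squeeze": 30, "steps": [{"x": -0.003,"y": 0.0,"z": 0.0,"rx": 0.0,"ry": 0.0,"rz": 0.0,"claw": -1.0},{"x": -0.003,"y": 0.0,"z": 0.0,"rx": 0.0,"ry": 0.0,"rz": 0.0,"claw": -1.0},{"x": -0.003,"y": 0.0,"z": 0.0,"rx": 0.0,"ry": 0.0,"rz": 0.0,"claw": -1.0},{"x": -0.003,"y": 0.0,"z": 0.0,"rx": 0.0,"ry": 0.0,"rz": 0.0,"claw": -1.0},{"x": -0.003,"y": 0.0,"z": 0.0,"rx": 0.0,"ry": 0.0,"rz": 0.0,"claw": -1.0}]}}

```text
time: 7.43
tool_pos: [0.5588, -0.2074, 0.3195]
tool_rot: [-3.14, -0.786, 0.529]
contact_force: [-10.2, 11.5, 5.5]
opening: 0.031
grip_force: 7.1
```

```bash
python3 - <<'E'
from h import *
s=robot.observe();p0=np.array(s["tool_pos"]);R0=Ro.from_euler("xyz",s["tool_rot"]);print(p0,s["tool_rot"],s["contact_force"])
# rotate measured pose about the hinge
piv=M(-.088,0,.215);ya=np.array([-np.sin(YAW),np.cos(YAW),0])
T=[]
for a in np.arange(.1,.75,.1):
    Q=Ro.from_rotvec(-ya*a); T.append((piv+Q.apply(p0-piv),Q*R0)); 
rows(T);print(T[-1][0],T[-1][1].as_euler("xyz"))
E
```

```text
[ 0.5588 -0.2074  0.3195] [-3.1403 -0.7856  0.5286] [-10.1785  11.4719   5.5196]
[-0.011  -0.     -0.0086] [ 0.     0.127 -0.   ]
[-0.0228 -0.     -0.016 ] [ 0.     0.255 -0.   ]
[-0.0353 -0.     -0.0222] [ 0.     0.382 -0.   ]
[-0.0484 -0.     -0.0272] [ 0.     0.509 -0.001]
[-0.0619 -0.     -0.0308] [ 0.     0.637 -0.001]
[-0.0757 -0.     -0.033 ] [ 0.     0.764 -0.001]
[-0.0896 -0.     -0.0339] [ 0.     0.891 -0.001]
[ 0.5022 -0.2405  0.2899] [-3.1382 -1.4856  0.5265]
```

Request:
{"method": "step_arm", "body": {"squeeze": 30, "steps": [{"x": 0.0,"y": -0.003,"z": 0.0,"rx": 0.0,"ry": 0.0,"rz": 0.0,"claw": -1.0},{"x": 0.0,"y": -0.004,"z": 0.0,"rx": 0.0,"ry": 0.0,"rz": 0.0,"claw": -1.0},{"x": 0.0,"y": -0.004,"z": 0.0,"rx": 0.0,"ry": 0.0,"rz": 0.0,"claw": -1.0},{"x": 0.0,"y": -0.004,"z": 0.0,"rx": 0.0,"ry": 0.0,"rz": 0.0,"claw": -1.0}]}}

```text
time: 7.77
tool_pos: [0.5575, -0.205, 0.3195]
tool_rot: [-3.141, -0.785, 0.529]
contact_force: [-5.5, 2.1, 3.8]
opening: 0.025
grip_force: 29.9
```

Request:
{"method": "step_arm", "body": {"squeeze": 30, "steps": [{"x": -0.0054,"y": 0.0,"z": -0.0045,"rx": 0.0,"ry": 0.064,"rz": 0.0,"claw": -1.0},{"x": -0.011,"y": 0.0,"z": -0.0086,"rx": 0.0,"ry": 0.127,"rz": 0.0,"claw": -1.0},{"x": -0.0168,"y": 0.0,"z": -0.0124,"rx": 0.0,"ry": 0.191,"rz": 0.0,"claw": -1.0},{"x": -0.0228,"y": 0.0,"z": -0.016,"rx": 0.0,"ry": 0.255,"rz": 0.0,"claw": -1.0},{"x": -0.029,"y": 0.0,"z": -0.0192,"rx": 0.0,"ry": 0.318,"rz": 0.0,"claw": -1.0},{"x": -0.0353,"y": 0.0,"z": -0.0222,"rx": 0.0,"ry": 0.382,"rz": 0.0,"claw": -1.0},{"x": -0.0418,"y": 0.0,"z": -0.0248,"rx": 0.0,"ry": 0.446,"rz": 0.0,"claw": -1.0},{"x": -0.0484,"y": 0.0,"z": -0.0272,"rx": 0.0,"ry": 0.509,"rz": 0.0,"claw": -1.0},{"x": -0.0484,"y": 0.0,"z": -0.0272,"rx": 0.0,"ry": 0.509,"rz": 0.0,"claw": -1.0},{"x": -0.0484,"y": 0.0,"z": -0.0272,"rx": 0.0,"ry": 0.509,"rz": 0.0,"claw": -1.0}]}}

```text
time: 8.6
tool_pos: [0.5231, -0.2255, 0.3081]
tool_rot: [-3.138, -1.187, 0.526]
contact_force: [1.3, 5.1, 3.3]
opening: 0.0251
grip_force: 29.7
```

```bash
python3 - <<'E'
from h import *
s=robot.observe();print(s["qpos"])
ims=[]
for c,b in(("side",(190,240,300,370)),("top",(190,250,290,360))):
    im,d=read_camera(c);cv2.imwrite(f"pics/{c}4.png",im)
    for q in("lever_pointer","marker_tip"):
        for r in nets.landmark_of(c,q)[:2]:print(c,q,r)
    ims.append(cv2.resize(im[b[0]:b[1],b[2]:b[3]],(398,290),interpolation=cv2.INTER_CUBIC))
cv2.imwrite("pics/c4.png",np.hstack(ims))
E
```

```text
[-1.1151  0.3671  1.8588  1.2198  1.3958 -0.637 ]
side lever_pointer {'pixel': [222.3, 329.8], 'conf': 0.49}
top lever_pointer {'pixel': [229.1, 328.5], 'conf': 0.78}
top marker_tip {'pixel': [234.6, 335.2], 'conf': 0.59}
```

View pics/c4.png

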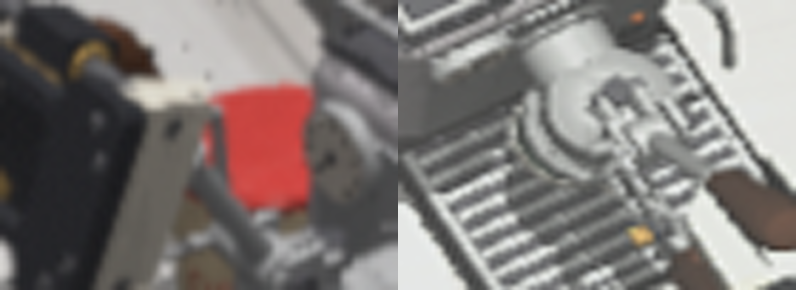

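```bash
python3 - <<'E'
from h import *
def tip(a,y=.026,r=.049): e=np.radians(80)-a; return M(-.088-r*np.cos(e),y,.215+r*np.sin(e))
for c in("side","top"):
    for a in(0,.4,.6,.7,.8,.9): print(c,a,proj(c,tip(a)))
print("obs side 0:(215.2,337.2) .4:(222.3,329.8) mk (225.3,322.8); top 0:(223.2,328.1) .4:(229.1,328.5) mk (235.4,331.1),(234.6,335.2)")
# brass
for f,c in(("side0","side"),("side1","side"),("side2","side"),("top0","top"),("top1","top"),("t3","top"),("top4","top")):
    im=cv2.imread(f"pics/{f}.png");h=cv2.cvtColor(im,cv2.COLOR_BGR2HSV)
    y0,x0=(221,320) if c=="side" else (238.5,332.5)
    m=np.zeros(im.shape[:2]);a=slice(int(y0)-6,int(y0)+8),slice(int(x0)-7,int(x0)+8)
    w=np.where((h[...,0]>10)&(h[...,0]<28)&(h[...,1]>90),h[...,1].astype(float),0)[a]
    yy,xx=np.mgrid[a]; print(f,(w>0).sum(),(w*yy).sum()/max(w.sum(),1),(w*xx).sum()/max(w.sum(),1))
E
```

```text
side 0 [213.6089 337.1928]
side 0.4 [219.3315 330.2231]
side 0.6 [223.0002 327.2661]
side 0.7 [224.9695 325.9797]
side 0.8 [227.     324.8405]
side 0.9 [229.0693 323.8606]
top 0 [220.63   329.0714]
top 0.4 [227.866  332.5696]
top 0.6 [231.1358 333.8919]
top 0.7 [232.6199 334.4201]
top 0.8 [233.9827 334.8526]
top 0.9 [235.2105 335.1856]
obs side 0:(215.2,337.2) .4:(222.3,329.8) mk (225.3,322.8); top 0:(223.2,328.1) .4:(229.1,328.5) mk (235.4,331.1),(234.6,335.2)
side0 13 220.72508361204012 319.2876254180602
side1 13 220.71868720696585 319.2900200937709
side2 13 220.72404554588078 319.28734092431347
top0 12 238.25510204081633 332.3524332810047
top1 12 238.2574850299401 332.3600299401198
t3 0 0.0 0.0
top4 12 238.24902723735408 332.3431906614786
```

```bash
cat > fit.py <<'E'
from h import *
from scipy.optimize import least_squares
def Mp(pv,x,y,z,yaw):
    c,s=np.cos(yaw),np.sin(yaw);return pv+[c*x-s*y,s*x+c*y,z]
pv0=M(-.088,0,.215)
# (cam, observed px, kind, lever angle, sigma)
obs=[("side",(215.2,337.2),"p",0,1.5),("side",(222.3,329.8),"p",.4,2.),("top",(223.2,328.1),"p",0,1.5),("top",(229.1,328.5),"p",.4,2.),
("side",(225.3,322.8),"m",0,1.5),("top",(235.4,331.1),"m",0,1.5),("top",(234.6,335.2),"m",0,1.5),
("side",(220.72,319.29),"s",0,.4),("top",(238.25,332.35),"s",0,.4),
("side",(237,346.8),"v",0,1.),("top",(215.8,333.8),"v",0,1.),("top",(218.2,333.8),"v",0,1.5),
("side",(192.1,339.6),"g",0,1.),("side",(191.3,340.2),"g",0,1.),("top",(214.3,345.6),"g",0,1.)]
def pt(k,a,v):
    pv=pv0+v[:3];e=np.radians(80)-a
    if k=="m":e=np.radians(80)-v[3];r,y=.049,.026
    if k=="s":e=np.radians(80)-v[3];r,y=v[4],v[5]
    if k=="p":r,y=.049,.026
    if k=="g":r,y=.12,0
    if k=="v":r,y=0,0
    return Mp(pv,-r*np.cos(e),y,r*np.sin(e),YAW+v[6])
def f(v,RS,SR):
    o=[]
    for c,p,k,a,s in obs:
        off=v[7:9] if c=="side" else v[9:11]
        o+=list((proj(c,pt(k,a,v))+off-p)/s)
    return np.r_[o,v[:2]/.003,v[2]/.001,(v[4]-RS)/SR,(v[5]-.035)/.003,v[6]/.02,v[7:11]/1.]
if __name__=="__main__":
  for RS,SR in((.056,.001),(.056,.02),(.066,.001)):
    r=least_squares(f,np.r_[0,0,0,.7,RS,.035,0,0,0,0,0],args=(RS,SR),x_scale=np.r_[[.003]*3,.1,.003,.003,.02,1,1,1,1]);C=np.linalg.inv(r.jac.T@r.jac)
    print(r.cost,r.x,"sd",C[3,3]**.5);print(np.round(r.fun[:2*len(obs)].reshape(-1,2),1).tolist())
E
python3 fit.py
```

```text
15.46254579885628 [-0.0021  0.0003  0.0001  0.694   0.0574  0.0369  0.0055 -0.1762 -0.0678
  0.4652 -0.0639] sd 0.021589506460981102
[[-1.2, -0.7], [-1.6, -0.3], [-0.8, 0.5], [0.1, 2.0], [-0.4, 1.5], [-1.0, 2.1], [-0.5, -0.6], [1.3, 0.2], [-0.6, -1.0], [-0.4, -0.2], [2.1, 0.6], [-0.2, 0.4], [-0.8, 0.0], [0.0, -0.6], [0.6, -0.6]]
11.792028957703595 [-0.0016  0.0006 -0.0001  0.681   0.0612  0.0357 -0.0038  0.2585  0.0659
  0.4402 -0.3891] sd 0.020634720207696813
[[-0.9, -0.5], [-1.4, -0.1], [-1.0, 0.2], [-0.1, 1.7], [-0.4, 1.8], [-1.3, 1.7], [-0.8, -1.1], [0.5, -0.4], [-0.2, -0.0], [0.0, 0.1], [1.9, 0.1], [-0.3, 0.1], [-0.4, 0.3], [0.4, -0.3], [0.5, -1.2]]
14.917885555697483 [-0.0012  0.0008 -0.0003  0.6687  0.0647  0.0346 -0.0113  0.678   0.1857
  0.4235 -0.6946] sd 0.018918834568440013
[[-0.7, -0.2], [-1.2, 0.0], [-1.2, -0.1], [-0.2, 1.4], [-0.3, 2.1], [-1.6, 1.3], [-1.0, -1.5], [-0.2, -0.9], [0.2, 0.9], [0.4, 0.4], [1.7, -0.3], [-0.5, -0.2], [-0.0, 0.6], [0.8, -0.0], [0.3, -1.6]]
```

```bash
cat >> h.py <<'E'
def pull(das,piv=None):
    s=robot.observe();p0=np.array(s["tool_pos"]);R0=Ro.from_euler("xyz",s["tool_rot"])
    print("tilt",s["tool_rot"],"F",s["contact_force"],s["time"])
    piv=M(-.088,0,.215)+[-.001,.0005,0] if piv is None else piv
    ya=np.array([-np.sin(YAW),np.cos(YAW),0]);T=[]
    for a in das: Q=Ro.from_rotvec(-ya*a);T.append((piv+Q.apply(p0-piv),Q*R0))
    rows(T)
E
python3 - <<'E'
from h import *
pull([.05,.1,.15,.2,.24])
piv=M(-.088,0,.215);
ya=np.array([-np.sin(YAW),np.cos(YAW),0]);p0=np.array([.5575,-.205,.3195]);p1=np.array(robot.observe()["tool_pos"])
Q=Ro.from_rotvec(-ya*.402).as_matrix();m=np.linalg.lstsq(np.vstack([np.eye(3)-Q,ya[None]*.1]),np.r_[p1-Q@p0,.1*ya@piv],rcond=None)[0];print("centre",m,"vs",piv)
E
```

```text
tilt [ 3.1393 -1.1853  0.5313] F [1.6516 3.3251 4.0131] 8.9
[-0.0053 -0.     -0.0045] [-0.     0.064  0.   ]
[-0.0109 -0.     -0.0087] [-0.     0.127  0.   ]
[-0.0166 -0.     -0.0126] [-0.     0.191  0.   ]
[-0.0226 -0.     -0.0162] [-0.     0.255  0.   ]
[-0.0275 -0.     -0.0189] [-0.     0.306  0.   ]
centre [ 0.5658 -0.2041  0.2166] vs [ 0.5658 -0.2041  0.215 ]
```

Request:
{"method": "step_arm", "body": {"squeeze": 30, "steps": [{"x": -0.0053,"y": 0.0,"z": -0.0045,"rx": 0.0,"ry": 0.064,"rz": 0.0,"claw": -1.0},{"x": -0.0109,"y": 0.0,"z": -0.0087,"rx": 0.0,"ry": 0.127,"rz": 0.0,"claw": -1.0},{"x": -0.0166,"y": 0.0,"z": -0.0126,"rx": 0.0,"ry": 0.191,"rz": 0.0,"claw": -1.0},{"x": -0.0226,"y": 0.0,"z": -0.0162,"rx": 0.0,"ry": 0.255,"rz": 0.0,"claw": -1.0},{"x": -0.0275,"y": 0.0,"z": -0.0189,"rx": 0.0,"ry": 0.306,"rz": 0.0,"claw": -1.0},{"x": -0.0275,"y": 0.0,"z": -0.0189,"rx": 0.0,"ry": 0.306,"rz": 0.0,"claw": -1.0},{"x": -0.0275,"y": 0.0,"z": -0.0189,"rx": 0.0,"ry": 0.306,"rz": 0.0,"claw": -1.0}]}}

```text
time: 9.48
tool_pos: [0.5051, -0.2361, 0.2937]
tool_rot: [-3.132, -1.426, 0.519]
contact_force: [5.1, 4.1, 3.6]
opening: 0.0254
grip_force: 29.7
```

```bash
python3 - <<'E'
from h import *
s=robot.observe();print(s["qpos"],s["contact_force"],s["tool_pos"],s["tool_rot"])
ims=[]
for c,b in(("side",(205,245,305,355)),("top",(205,255,310,360))):
    im,d=read_camera(c);cv2.imwrite(f"pics/{c}5.png",im)
    for q in("lever_pointer","marker_tip"):
        for r in nets.landmark_of(c,q)[:2]:print(c,q,r)
    ims.append(cv2.resize(im[b[0]:b[1],b[2]:b[3]],(398,398*(b[1]-b[0])//(b[3]-b[2])),interpolation=cv2.INTER_CUBIC)[:318])
cv2.imwrite("pics/c5.png",np.hstack([ims[0],ims[1][:ims[0].shape[0]]]))
E
```

```text
[-1.2044  0.5143  1.945   1.3537  1.5594 -0.8976] [5.0842 4.0978 3.5875] [ 0.5051 -0.2361  0.2937] [-3.1321 -1.4256  0.5192]
side lever_pointer {'pixel': [224.9, 324.5], 'conf': 0.86}
top lever_pointer {'pixel': [233.7, 333.0], 'conf': 0.77}
top marker_tip {'pixel': [217.4, 234.1], 'conf': 0.64}
top marker_tip {'pixel': [235.8, 332.5], 'conf': 0.36}
```

View pics/c5.png

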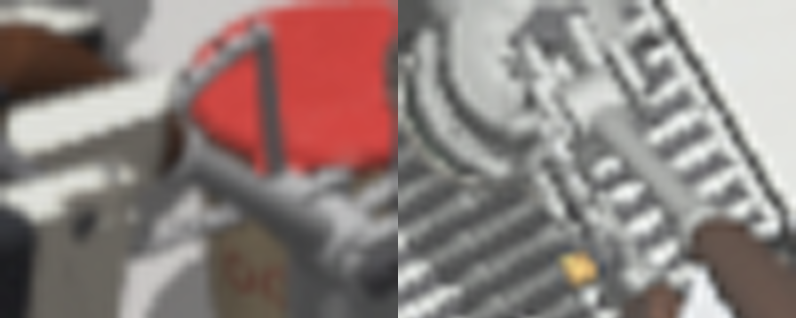

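```bash
cat > f2.py <<'E'
import fit; from fit import *
fit.obs+=[("side",(224.9,324.5),"p",.643,1.5),("top",(233.7,333.),"p",.643,1.5),("top",(235.8,332.5),"m",0,2.)]
for RS,SR in((.056,.001),(.056,.02)):
    r=least_squares(f,np.r_[0,0,0,.7,RS,.035,0,0,0,0,0],args=(RS,SR),x_scale=np.r_[[.003]*3,.1,.003,.003,.02,1,1,1,1]);C=np.linalg.inv(r.jac.T@r.jac)
    print(r.cost,r.x,"sd",C[3,3]**.5)
v=r.x;out=[]
for n,c,(r0,c0) in(("side0","side",(203,308)),("top0","top",(212,316))):
    k=12;im=cv2.imread(f"pics/{n}.png")[r0:r0+36,c0:c0+33];im=cv2.resize(im,None,fx=k,fy=k,interpolation=cv2.INTER_CUBIC)
    off=v[7:9] if c=="side" else v[9:11]
    for rr,col in((.049,(0,255,0)),(.056,(255,0,255))):
      for a in(.5,.6,.7,.8,.9,1.):
        e=np.radians(80)-a;p=proj(c,Mp(pv0+v[:3],-rr*np.cos(e),.026,rr*np.sin(e),YAW+v[6]))+off
        cv2.circle(im,(int((p[1]-c0+.5)*k),int((p[0]-r0+.5)*k)),4 if a==.7 else 2,col,-1)
    out.append(im)
cv2.imwrite("pics/c6.png",np.hstack(out))
E
python3 f2.py
```

```text
17.120197643143488 [-0.0023  0.0004  0.      0.6902  0.0575  0.0366  0.0048 -0.1017 -0.0838
  0.5141 -0.1533] sd 0.020669508160389226
13.348316541420935 [-0.0019  0.0006 -0.0001  0.677   0.0611  0.0355 -0.0035  0.308   0.0428
  0.4981 -0.4475] sd 0.019841781573797464
```

View pics/c6.png

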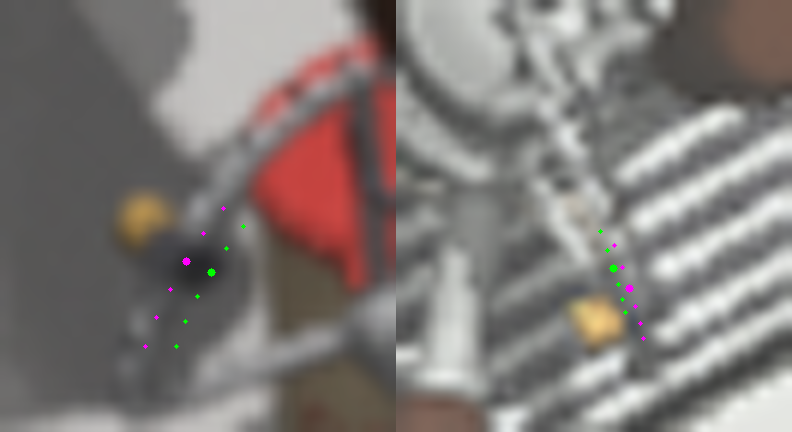

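Side overlay: the dark clip's centre (crop (187,260)) coincides with the model's 0.7 rad mark, matching the fit (0.68–0.69). Lever now at 0.643; pull a further ~0.047.

```bash
python3 -c "
from h import *
pull([.025,.047])"
```

```text
tilt [ 3.1369 -1.4243  0.5335] F [5.5387 3.7949 3.0647] 9.7833
[-0.0026 -0.     -0.0022] [-0.     0.032  0.   ]
[-0.005  -0.     -0.0042] [-0.    0.06  0.  ]
```

Request:
{"method": "step_arm", "body": {"squeeze": 30, "steps": [{"x": -0.0026,"y": 0.0,"z": -0.0022,"rx": 0.0,"ry": 0.032,"rz": 0.0,"claw": -1.0},{"x": -0.005,"y": 0.0,"z": -0.0042,"rx": 0.0,"ry": 0.06,"rz": 0.0,"claw": -1.0},{"x": -0.005,"y": 0.0,"z": -0.0042,"rx": 0.0,"ry": 0.06,"rz": 0.0,"claw": -1.0},{"x": -0.005,"y": 0.0,"z": -0.0042,"rx": 0.0,"ry": 0.06,"rz": 0.0,"claw": -1.0}]}}

```text
time: 10.12
tool_pos: [0.5022, -0.2378, 0.2907]
tool_rot: [-3.14, -1.471, 0.527]
contact_force: [6.5, 4.0, 2.3]
opening: 0.0249
grip_force: 29.7
```

```bash
cat > f3.py <<'E'
from h import *
s=robot.observe();p=np.array(s["tool_pos"]);piv=M(-.088,0,.2155);u=np.array([np.cos(YAW),np.sin(YAW),0])
A=lambda q:np.arctan2((q-piv)[2],-(q-piv)@u)
print(s["contact_force"],s["grip_force"],"lever by pos",A(np.array([.5575,-.205,.3195]))-A(p),"by rot",-s["tool_rot"][1]-.785)
ims=[]
for c,b in(("side",(205,245,305,355)),("top",(205,255,310,360))):
    im,d=read_camera(c);cv2.imwrite(f"pics/{c}6.png",im)
    for q in("lever_pointer","marker_tip","lever_grip","portafilter_grip"):
        for r in nets.landmark_of(c,q)[:2]:print(c,q,r)
im=cv2.imread("pics/top6.png")[150:330,220:420];im2=cv2.imread("pics/side6.png")[150:330,220:420]
cv2.imwrite("pics/c7.png",cv2.resize(np.hstack([im2,im]),None,fx=2,fy=2,interpolation=2))
E
python3 f3.py
```

```text
[6.5234 4.0282 2.305 ] 29.702896072872136 lever by pos 0.6901477703989352 by rot 0.6864716466533706
side lever_pointer {'pixel': [222.9, 324.5], 'conf': 0.82}
side lever_grip {'pixel': [219.5, 309.8], 'conf': 0.93}
side portafilter_grip {'pixel': [289.5, 299.5], 'conf': 0.83}
top lever_pointer {'pixel': [234.5, 332.4], 'conf': 0.83}
top marker_tip {'pixel': [235.1, 332.4], 'conf': 0.43}
top lever_grip {'pixel': [241.4, 361.0], 'conf': 0.78}
top portafilter_grip {'pixel': [264.8, 353.7], 'conf': 0.75}
```

View pics/c7.png

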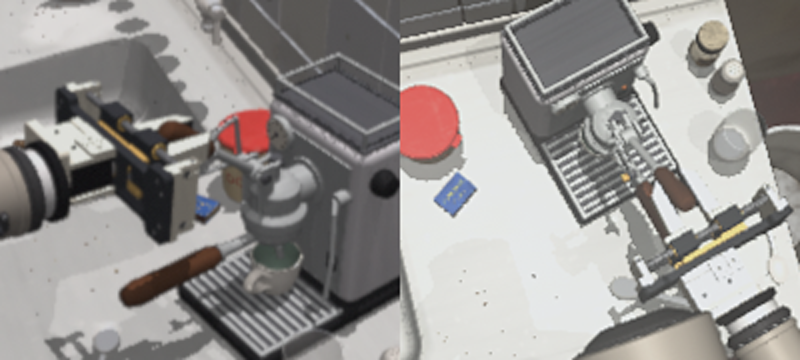

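```bash
python3 - <<'E'
from h import *
P={"lever_pointer":[],"marker_tip":[],"portafilter_grip":[]}
for i in range(6):
    im,d=read_camera("top")
    for q in P:
        r=[x["pixel"] for x in nets.landmark_of("top",q) if q[0]=="p" or np.hypot(x["pixel"][0]-234,x["pixel"][1]-333)<6]
        if r:P[q].append(r[0])
for q in P:print(q,len(P[q]),np.mean(P[q],0),np.std(P[q],0))
g=atz("top",np.mean(P["portafilter_grip"],0),.126)[:2]-AX;g2=atz("side",(289.9,299.2),.126)[:2]-AX
print([np.degrees(np.arctan2(*x[::-1]))%360 for x in(g,g2)],np.linalg.norm(g),np.linalg.norm(g2))
h=cv2.cvtColor(im,cv2.COLOR_BGR2HSV);a=slice(232,246),slice(325,340);w=((h[...,0]>10)&(h[...,0]<28)&(h[...,1]>90))[a];yy,xx=np.mgrid[a];print("brass",yy[w].mean(),xx[w].mean(),w.sum(),robot.observe()["time"])
E
```

```text
lever_pointer 6 [235.6333 333.3833] [1.7895 0.8668]
marker_tip 6 [236.0167 333.25  ] [1.1922 1.428 ]
portafilter_grip 6 [265.65   354.3667] [0.6292 1.3487]
[np.float64(209.86213511315543), np.float64(207.99775672524797)] 0.15368375630760522 0.15092956164823582
brass 238.25 332.3333333333333 12 11.8167
```

```bash
python3 -c "
from h import *
print(robot.hand_in())"
```

```text
the job is handed in; nothing more can be done
None
```

I locked the portafilter straight ahead first, then pulled the lever to about 0.69 rad and handed the job in while still gripping it there. I estimated the marker at 0.68–0.69 rad from the camera images, so the alignment is good to about 0.03 rad. The marker clip did not move and nothing else was touched.

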